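# Post the specimen case through the sample lock's flap

### The job

Without gripping or lifting it, gently push the grey specimen case along the bench with your fingertips, through the hanging steel flap and all the way into the clear sample lock, then draw the fingers back out so that the flap swings fully shut behind the case. Keep the case flat on the bench the whole way, and leave everything else on the bench where it stands.

Things in the scene. Friction and masses are not known exactly. Their poses are not given: they have to be found in the camera images.
- lock: sample lock: fixed clear-walled hood with aluminium edges, its one open end closed by a hanging flap. Origin on the bench, mid-mouth, straight below the flap's hinge; +x level into the hood (feed direction), +y across the mouth, +z up. Mouth at x = 0, 156 mm clear width between 12 mm square posts. 225 mm deep along x to a white back wall, 202 mm high, clear roof. No floor or sill: the bench runs through
- lock_header (a point): middle of the underside of the aluminium header bar over the lock's mouth, 190 mm above the bench; the bar is 12 mm deep along the feed, 12 mm high, 180 mm long across the mouth; axes as lock
- flap (a joint): steel flap's angle, rad: 0 = shut, upright at the lock's x = 0; grows to at most 1.4 as it is pushed into the hood; cannot swing outwards. 148 mm wide, 3 mm thick, 80 g. Hinge across the mouth 186 mm above the bench, lower edge 164 mm below it (22 mm off the bench when shut). Swings free and falls shut by its own weight, but rests on the case's top unless the case's rear is over 48 mm inside
- case: specimen case: plain grey closed plastic box with a white top panel and dark seam, 80 mm long (its x), 60 mm wide (its y), 29 mm high, 0.15 to 0.31 kg, loose, flat on the bench before the mouth, lengthwise roughly along the feed. Origin at the centre of its underside; its x points roughly into the lock, z up
- slidebox: bystander, loose: black slide box, 84 x 32 x 36 mm high, lying flat; origin at the centre of its underside, on the bench
- jar: bystander, loose: glass jar with lid, 44 mm across, 60 mm high; origin at the centre of its underside, on the bench
- tin: bystander, loose: flat round aluminium tin, 66 mm across, 30 mm high; origin at the centre of its underside, on the bench
- bottle: bystander, loose: amber bottle, 40 mm across, 95 mm high; origin at the centre of its underside, on the bench
- beaker: bystander, loose: clear plastic beaker, 64 mm across, 70 mm high; origin at the centre of its underside, on the bench
- objective: bystander, loose: steel microscope objective standing on its mount, 38 mm across, 52 mm high; origin at the centre of its underside, on the bench
Not all that is in view belongs to the job. Leave any yellow look-alike of the case alone.

How it is judged (in metres and radians):
On the way, in this order (a step that is already met when the one before it is completed fails the run):
1. the flap has been pushed open into the lock (value of joint flap above 0.2 rad), for 0.05 s.
2. the case is wholly past the flap, inside the lock (x of case in the frame of lock between 0.044 and 0.19 m and y of case in the frame of lock between -0.055 and 0.055 m), for 0.2 s.
At the end, for the whole second after the job is handed in: the case lies flat and at rest on the bench wholly inside the lock (its centre at least 44 mm past the flap's plane, within 55 mm of the lock's middle line), and the flap hangs shut behind it (within 0.05 rad) (all of step 2 and angle between case's own z axis and vertical below 0.1 rad and height (world z) of case below 0.005 m and value of joint flap between -0.05 and 0.05 rad and linear speed of case below 0.02 m/s); the robot touches nothing.
It fails at once if the case is lifted or tipped (its underside's centre more than 13 mm off the bench, or leaning over 0.3 rad) (height (world z) of case above 0.013 m or angle between case's own z axis and vertical above 0.3 rad).
It fails at once if the fingers pinch or press the case hard (over 15 N) (contact force between the fingers and case above 15 N).
It fails at once if a bystander is shifted by more than 20 mm or tipped over (distance of any of slidebox, jar, tin, bottle, beaker, objective from where it was at the start of the episode above 0.02 m or angle between any of slidebox, jar, tin, bottle, beaker, objective's own z axis and vertical above 0.5 rad).
It also fails if it takes over 42 s, if anything falls off the work surface, if the arm or the gripper's body presses on something with over 40 N, if the wrist force passes 120 N, or if a joint passes its speed limit or range.

### The arm

A 6-joint arm with a two-finger parallel gripper is mounted at the origin on the work surface. World frame = base frame: x ahead of the robot, y to its left, z up, the work surface at z = 0. Lengths are in mm, angles in degrees, forces in N, time in s.
With the tool pointing down it reaches from about 350 to 925 mm from the base axis. Payload 6.4 kg.
Tool frame: the origin (TCP) lies at the very end of the fingers, on their centre line; the grasp point (between the pads) lies 19 mm behind it; x points along the fingers, z is the direction in which the jaws open and shut, and the axes are right-handed (so a half turn about x gives the same grasp; the last joint's range is limited). The gripper opens to 85 mm and grips with 20 to 120 N. Pads are 22 mm wide; open, the fingers measure 114 mm over their backs; the gripper's body (76 mm by 85 mm) begins 54 mm behind the grasp point. The pads swing forward as they close: fully open they stand 13 mm farther back than shut.
Start: joints at [63.478, 14.043, 89.255, -0, 76.702, -9.975], TCP at [185.118, 623.093, 231.29] pointing down, gripper open.
Joint ranges: [-179.41, 179.41], [-58.25, 129.5], [7.25, 145.43], [-54.29, 234.29], [11.92, 165.04], [-157.13, 157.13]. Speed limits (degrees/s): [147.25, 147.25, 180, 180, 180, 180].

### API

Orientations are given as a 3x3 rotation matrix whose columns are the frame's x, y, z axes.
In Python, from plant import observe, get_image, finish_job gives the robot as it stands.
- The arm moves only by the shell command python3 -m crank 'ROWS'. ROWS is text: rows parted by semicolons, each of 5 numbers parted by spaces: the shift along the world's x, y, z in cm, then the turn about the world's z in rad, then the finger opening in cm, from 0 to 8.54. In form: tx ty tz twist fingers; .... A call has 1 to 5 rows; each row is the pose to reach, as a shift and turn from the pose commanded when the call began; what a row does not reach only later rows make up. A row lasts 1/12 s, in which the tool goes at most 41.7 mm and 7.16 degrees, less where a joint would pass 70% of its speed; a pose out of reach is approached as far as the arm can. A call with a gripper value outside its range is refused whole. The fingers move at their own pace and stop on an object; the grip force is fixed at half the most. Time passes only in rows, so rows that repeat a pose let the fingers close. It gives the time, the measured TCP pose, the force and the opening at its end, in the units of the state.
- observe(): the state, without advancing time (a new reading comes with each control period).
- get_image(name): name is "side" or "top" or "wrist"; returns a dict with "pixels" (400x640x3 uint8, blue, green, red), "depth" (400x640 float32, mm along the optical axis (not along the pixel's ray), 0 where there is no reading), "intrinsics" (3x3 intrinsics, pixels), "k1" (the pictures are not rectified: a ray, as slopes to the right and down, at radius r is drawn at 1 + k1 r^2 times it, then the intrinsics apply), "world_to_cam" (4x4, takes a point from world to camera coordinates). Camera axes: x right, y down, z forward; pixel columns grow to the right and rows downward; lengths in mm; the calibration is good to about 2 mm. A picture is of the moment at which its call begins.
- finish_job(): hands the job in, once; it reports no verdict.
The state is a dict: "t": time; "qpos": joint angles; "joint_vel": joint speeds; "tau": joint torques, N m; "position": TCP position; "orientation": TCP orientation; "wrist_force": force on the tool from outside, world axes, zero at the start; "torque": the same for the moment, N m; "finger_gap": finger opening in mm.
Only numpy, scipy, OpenCV 4.12 (cv2) and the standard library are available. Lean on these libraries where they do the work, as an engineer would, in place of code of your own. Each camera call takes 0.05 s, during which the arm holds its last target.

## Working session

There is one attempt and no reset: what is moved stays moved. The work goes in short steps, Python scripts to look and compute and a shell command to move; the robot and the scene stay as the last step left them, time stands still between calls to the robot, and variables do not carry over. Pictures are saved under pics/ and viewed, and the job is handed in when it is done.

```bash
ls; mkdir -p pics; cat > h.py <<'E'
import numpy as np, cv2
from plant import observe, get_image
def grab(n,tag):
    im=get_image(n); cv2.imwrite(f'pics/{tag}.png',im['pixels']); np.save(f'pics/{tag}.npy',im,allow_pickle=True); return im
def load(tag): return np.load(f'pics/{tag}.npy',allow_pickle=True).item()
def ray(im,u,v):
    K=np.array(im['intrinsics']);k1=im['k1']
    d=np.array([(u-K[0,2])/K[0,0],(v-K[1,2])/K[1,1]]);s=d.copy()
    for _ in range(30): s=d/(1+k1*(s@s))
    T=np.array(im['world_to_cam']);R=T[:3,:3];c=-R.T@T[:3,3]
    return c,R.T@np.array([s[0],s[1],1])
def onz(im,u,v,z):
    c,d=ray(im,u,v); return c+d*(z-c[2])/d[2]
def dep(im,u,v):
    c,d=ray(im,u,v); return c+d*im['depth'][int(v),int(u)]
def proj(im,p):
    T=np.array(im['world_to_cam']);q=T[:3,:3]@np.array(p)+T[:3,3];s=q[:2]/q[2];s=s*(1+im['k1']*(s@s))
    K=np.array(im['intrinsics']);return K[0,0]*s[0]+K[0,2],K[1,1]*s[1]+K[1,2]
E
python3 - <<'E'
from h import *
for n in('side','top','wrist'):
    im=grab(n,n+'0'); print(n,im['k1'],np.round(im['world_to_cam'],2).tolist())
o=observe();print(o['t'],o['position'],o['orientation'],o['finger_gap'])
E
```

```text
pics
side 0.03210232259800418 [[0.99, -0.17, -0.01, -534.83], [-0.13, -0.73, -0.67, 215.0], [0.11, 0.66, -0.74, 1139.62], [0.0, 0.0, 0.0, 1.0]]
top -0.052424827222366036 [[-0.03, -1.0, 0.0, 48.42], [-0.99, 0.03, -0.13, 551.21], [0.13, -0.01, -0.99, 1129.37], [0.0, 0.0, 0.0, 1.0]]
wrist -0.01910258623039378 [[0.29, 0.96, -0.0, -647.6], [0.92, -0.27, 0.29, -37.95], [0.28, -0.09, -0.96, 380.79], [0.0, 0.0, 0.0, 1.0]]
0.15 [184.92476077 622.69800369 230.43819561] [[-6.69221042e-04 -9.58585376e-01  2.84804546e-01]
 [-1.30494929e-03  2.84805205e-01  9.58584525e-01]
 [-9.99998925e-01  2.69849443e-04 -1.44150295e-03]] 85.13456262806471
```

View pics/top0.png

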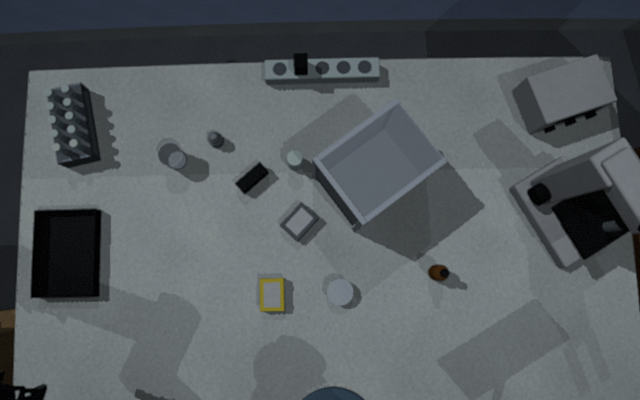

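View pics/side0.png

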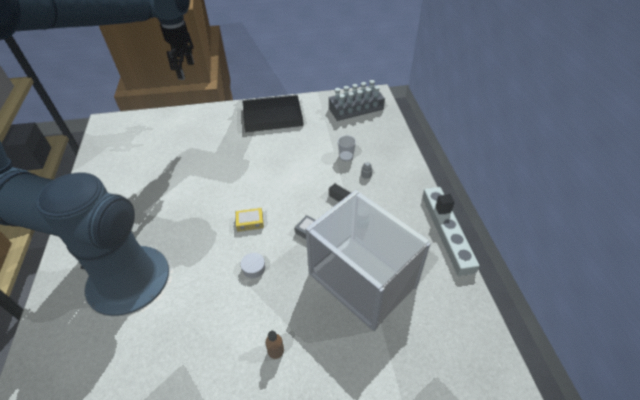

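View pics/wrist0.png

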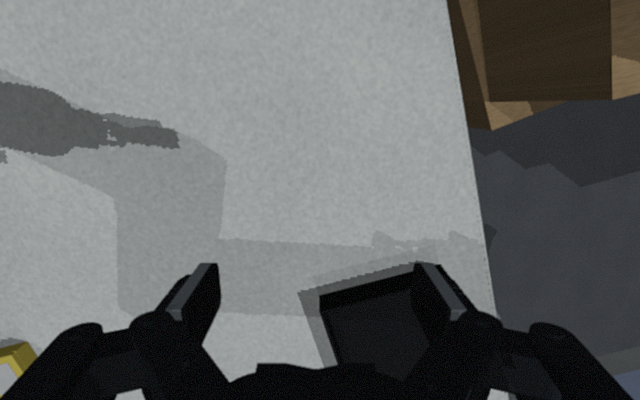

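Candidates for the case: grey box with white top at top(300,222) and side(306,228), or the yellow-edged look-alike at top(272,294). The grey one fits the description. It lies before the mouth, which runs from (315,160) to (362,222). I'll check it in an enlarged crop.

```bash
python3 - <<'E'
from h import *
a=load('top0')['pixels'][85:325,225:465]; b=load('side0')['pixels'][170:330,280:440]
a=cv2.resize(a,(600,600),interpolation=cv2.INTER_CUBIC)
cv2.imwrite('pics/ct.png',cv2.convertScaleAbs(a,alpha=1.3)); cv2.imwrite('pics/cs.png',cv2.convertScaleAbs(cv2.resize(b,(600,600),interpolation=cv2.INTER_CUBIC),alpha=1.3))
E
```

```text
(no output)
```

View pics/ct.png

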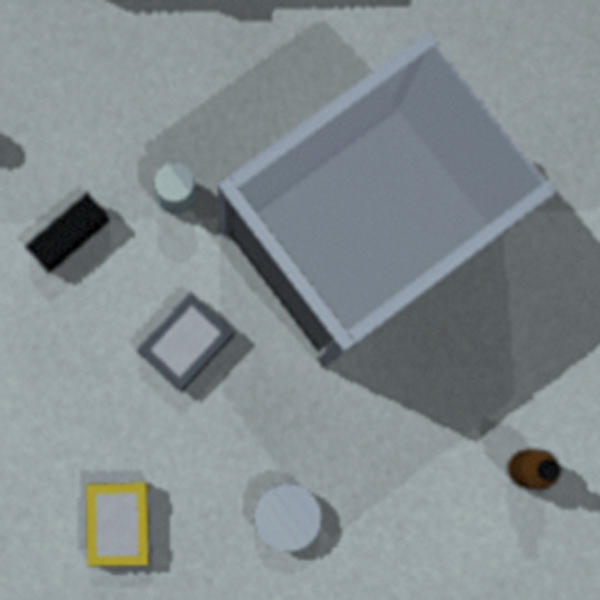

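View pics/cs.png

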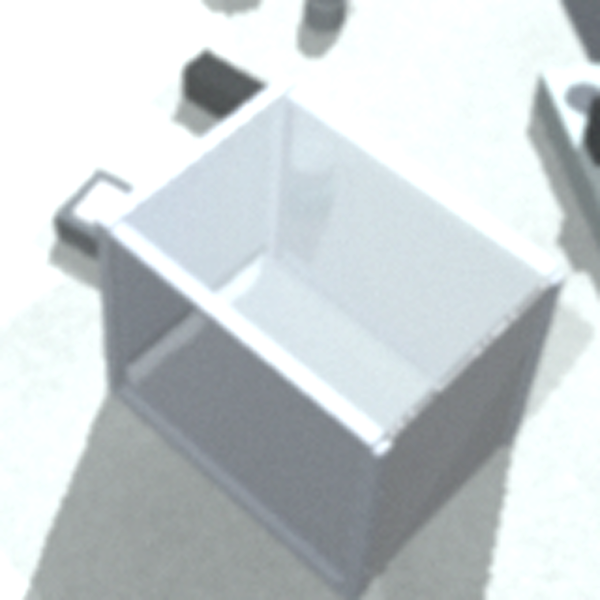

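The grey box at crop (187,343) has a white top and dark seam and sits before the mouth, so it is the case. Next I measure the lock's top corners (z=202) and the case's top corners (z=29).

```bash
python3 - <<'E'
from h import *
t=load('top0'); s=load('side0')
f=lambda x,y:(225+(x+.5)/2.5-.5,85+(y+.5)/2.5-.5)
g=lambda x,y:(280+(x+.5)/3.75-.5,170+(y+.5)/3.75-.5)
for nm,p in dict(ML=(220,186),MR=(348,348),FL=(432,36),FR=(554,186)).items(): print(nm,onz(t,*f(*p),202).round(1))
for nm,p in dict(sA=(287,85),sB=(568,280),sC=(382,452),sD=(100,225)).items(): print(nm,onz(s,*g(*p),202).round(1))
for nm,p in dict(caseT=(190,294),caseR=(237,335),caseB=(185,391),caseL=(138,344)).items(): print(nm,onz(t,*f(*p),27).round(1))
for nm,p,z in [('jar',(174,182),60),('tin',(288,518),30),('bottletop',(548,468),95),('slide',(68,232),36)]: print(nm,onz(t,*f(*p),z).round(1))
for nm,p in dict(white=(101,175),sd=(60,212)).items(): print(nm,onz(s,*g(*p),29).round(1))
# white panel
P=t['pixels'][190:250,270:330].astype(int); m=((P.min(2)>115)).astype(np.uint8)
m=cv2.resize(m,None,fx=1,fy=1)
c=[k for k in cv2.findContours(m,0,2)[0] if 60<cv2.contourArea(k)<500]
for k in c: print(cv2.contourArea(k),cv2.minAreaRect(k))
print(P[30,30],P[10,10])
E
```

```text
ML [629.9  33.4 202. ]
MR [486.6 -71.3 202. ]
FL [ 760.4 -157.3  202. ]
FR [ 622.5 -256.3  202. ]
sA [630.9  23.3 202. ]
sB [ 764.9 -167.5  202. ]
sC [ 621.5 -263.3  202. ]
sD [487.  -74.8 202. ]
caseT [560.8  65.2  27. ]
caseR [518.2  19.3  27. ]
caseB [463.8  72.5  27. ]
caseL [511.9 118.2  27. ]
jar [668.2  77.6  60. ]
tin [336.8 -25.3  30. ]
bottletop [ 378.7 -265.5   95. ]
slide [625.6 185.8  36. ]
white [506.6 109.6  29. ]
sd [469.7  78.   29. ]
66.5 ((38.5, 54.0), (17.0, 10.0), -0.0)
283.5 ((28.750003814697266, 31.250001907348633), (14.142135620117188, 21.920310974121094), 45.0)
[126 122 115] [129 126 120]
```

Mouth centre is about (559,-22) with the feed at about -55°. The case is about 100 mm before it, at y about +16, yawed about 9°. The tool stays vertical, so the header at 190 mm limits how far in the hand can go. I need the hand's real shape above the TCP.

```bash
python3 - <<'E'
from h import *
s=load('side0'); o=observe(); p=np.array(o['position']);R=np.array(o['orientation'])
w=load('wrist0');c,d=ray(w,320,200);print('wristcam in tool',R.T@(c-p))
pts=[]
for v in range(0,140):
  for u in range(0,260):
    if s['depth'][v,u]>0:
      q=R.T@(dep(s,u,v)-p)
      if abs(q[1])<150 and abs(q[2])<150 and -500<q[0]<20: pts.append(q)
pts=np.array(pts);print(len(pts))
for h in range(-400,20,15):
  k=pts[(pts[:,0]>=h)&(pts[:,0]<h+15)]
  if len(k): print(h,len(k),'y',np.percentile(k[:,1],[2,98]).round(),'z',np.percentile(k[:,2],[2,98]).round())
a=s['pixels'][0:100,100:260];cv2.imwrite('pics/cg.png',cv2.convertScaleAbs(cv2.resize(a,(800,500),interpolation=cv2.INTER_CUBIC),alpha=2))
print(o['qpos'])
E
```

```text
wristcam in tool [-143.10038727   74.58766339   -1.16505364]
2031
-310 18 y [-32. -19.] z [-149. -130.]
-295 88 y [-39. -19.] z [-149.  -99.]
-280 140 y [-45. -14.] z [-148.  -63.]
-265 200 y [-64.  -4.] z [-143.  -29.]
-250 200 y [-66.   4.] z [-136.   -2.]
-235 89 y [-64. -41.] z [-86.  16.]
-220 27 y [-59. -12.] z [-38.  11.]
-205 115 y [-37.  25.] z [-39.   6.]
-190 94 y [-35.  23.] z [-39.   1.]
-175 168 y [-38.  30.] z [-39.  16.]
-160 123 y [-38.  27.] z [-39.   3.]
-145 112 y [-37.  26.] z [-40.   4.]
-130 71 y [-26.   9.] z [-68.  31.]
-115 118 y [-19.  10.] z [-71.  61.]
-100 121 y [-19.   9.] z [-74.  67.]
-85 104 y [-17.  11.] z [-76.  70.]
-70 86 y [-14.  11.] z [-78.  71.]
-55 53 y [-10.  10.] z [-59.  49.]
-40 61 y [-11.  11.] z [-61.  46.]
-25 42 y [-10.  13.] z [-57.  49.]
-10 1 y [4. 4.] z [46. 46.]
[ 6.34773313e+01  1.40740665e+01  8.93093867e+01  9.45716189e-04
  7.67005685e+01 -9.97569234e+00]
```

View pics/cg.png

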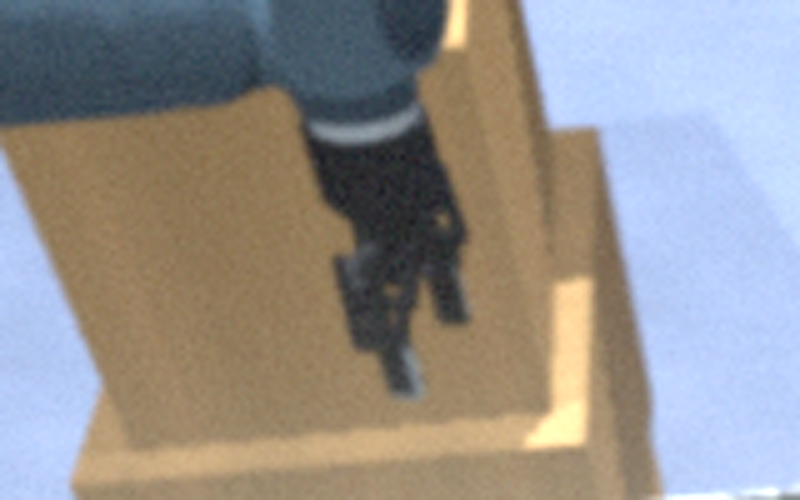

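The hand is thin (±20 mm) below about 140 mm behind the TCP, but the 76 mm body meets the header if it stays vertical. Fingers held vertical can only push the case's rear to x of about 11, and it has to pass 48. A tilt outward along the feed of about 35-40° is needed. I'll test in free air, at the edge of reach, whether the "approached as far as the arm can" motion tilts the tool.

```bash
python3 -m crank '3.5 0 2 0 8.5; 7 0 4 0 8.5; 10.5 0 6 0 8.5; 14 0 8 0 8.5; 17.5 0 10 0 8.5'; python3 -m crank '4 0 0 0 4; 8 0 0 0 4; 12 0 0 0 4; 16 0 0 0 4; 20 0 0 0 4'
```

```text
t: 0.57
position: [361.5, 622.7, 331.8]
orientation: [[-0.001, -0.959, 0.285], [-0.001, 0.285, 0.959], [-1.0, 0.0, -0.001]]
wrist_force: [-0.6, 0.7, 0.2]
finger_gap: 85.2
t: 0.98
position: [561.8, 622.7, 330.6]
orientation: [[-0.001, -0.959, 0.285], [-0.001, 0.285, 0.959], [-1.0, 0.001, -0.001]]
wrist_force: [-0.2, 1.2, -0.2]
finger_gap: 40.1
```

```bash
python3 - <<'E'
from h import *
t=load('top0')
for n,p in dict(rack=(70,125),rackR=(90,90),strip=(320,70),tray=(65,210)).items(): print(n,dep(t,*p).round())
o=observe();print(o['t'],o['qpos'],o['position'])
E
```

```text
rack [ 399.   41. 1192.]
rackR [885. 626.  -1.]
strip [904.   7.  39.]
tray [556. 659.  37.]
0.9833 [ 4.02229967e+01  3.80882156e+01  4.71818389e+01  5.10415115e-03
  9.47836324e+01 -3.32284639e+01] [561.80761286 622.65204123 330.63705226]
```

```bash
python3 -m crank '2.7 3 0 0 4; 5.4 6 0 0 4; 8 9 0 0 4; 10.7 12 0 0 4; 13.4 15 0 0 4'; python3 -c "
from h import *
o=observe();print(o['t'],o['qpos'],o['position'])"; python3 -m crank '2.7 3 0 0 4; 5.4 6 0 0 4; 8 9 0 0 4; 10.7 12 0 0 4; 13.4 15 0 0 4'; python3 -c "
from h import *
o=observe();print(o['t'],o['qpos'],o['position'])"
```

```text
t: 1.4
position: [634.9, 707.2, 293.8]
orientation: [[-0.007, -0.958, 0.285], [-0.002, 0.285, 0.959], [-1.0, 0.006, -0.004]]
wrist_force: [0.6, 1.3, -7.1]
finger_gap: 40.2
1.4 [ 41.23055884  65.19760778   8.2694377    0.18412416 106.88519923
 -32.15476495] [634.94574578 707.21221813 293.80644401]
t: 1.82
position: [647.2, 721.2, 286.0]
orientation: [[0.036, -0.958, 0.284], [0.04, 0.285, 0.958], [-0.999, -0.023, 0.049]]
wrist_force: [0.6, -0.6, 0.7]
finger_gap: 40.2
1.8167 [ 41.33368853  66.29951283   7.24684984   0.35183838 103.37728931
 -32.03669458] [647.19311946 721.22827651 286.0292491 ]
```

The arm does trade orientation for reach. I'll push further and then check whether the tilt stays on coming back.

```bash
python3 -m crank '2.7 3 0.5 0 4; 5.4 6 1 0 4; 8 9 1.5 0 4; 10.7 12 2 0 4; 13.4 15 2.5 0 4'; python3 -c "
from h import *
o=observe();print(o['t'],o['qpos'],o['position'])"; python3 -m crank '-2 -2.2 1 0 4; -4 -4.5 2 0 4; -6 -6.7 2 0 4; -8 -9 2 0 4;-8 -9 2 0 4'; python3 -c "
from h import *
o=observe();print(o['t'],o['qpos'],o['position'])"
```

```text
t: 2.23
position: [654.3, 729.5, 270.0]
orientation: [[0.053, -0.958, 0.283], [0.059, 0.286, 0.956], [-0.997, -0.034, 0.072]]
wrist_force: [-0.4, -0.7, 0.3]
finger_gap: 39.9
2.2333 [ 41.37478987  67.29227824   7.24831333   0.53131152 100.93589009
 -31.96066309] [654.31361113 729.48068779 269.96969602]
t: 2.65
position: [567.9, 634.1, 284.7]
orientation: [[0.042, -0.958, 0.283], [0.049, 0.285, 0.957], [-0.998, -0.026, 0.059]]
wrist_force: [0.5, -0.0, -2.8]
finger_gap: 40.2
2.65 [ 40.37351647  37.97262564  52.013318     0.59540139  86.33945172
 -33.11833724] [567.89117205 634.12155086 284.70620579]
```

Tilt reached this way persists (about 4° kept). A faster way is to reach high, where joint 5 meets its 165° limit and the outward tilt is forced. I'll fit the arm's planar geometry to see where.

```bash
python3 - <<'E'
from h import *
D=[(14.07407,89.30939,76.70057,184.925,622.698,230.438),(38.0882,47.1818,94.7836,561.8076,622.652,330.637),(65.1976,8.26944,106.8852,634.9457,707.212,293.806),(66.2995,7.24685,103.3773,647.193,721.228,286.029),(67.29228,7.2483,100.9359,654.3136,729.4807,269.9697),(37.9726,52.0133,86.3395,567.891,634.12,284.706)]
A=[];b=[]
for q2,q3,q5,x,y,z in D:
    a,f,t=np.radians([q2,q2+q3,q2+q3+q5])
    A.append([1,0,np.sin(a),np.sin(f),np.cos(f),np.sin(t)]);b.append(np.hypot(x,y))
    A.append([0,1,np.cos(a),np.cos(f),-np.sin(f),np.cos(t)]);b.append(z)
s,res,rk,sv=np.linalg.lstsq(np.array(A),np.array(b),rcond=None);print(s.round(1),res,sv.round(2))
def fk(q2,q3,q5):
    a,f,t=np.radians([q2,q2+q3,q2+q3+q5]);r0,h,la,lb,c,L=s
    return r0+la*np.sin(a)+lb*np.sin(f)+c*np.cos(f)+L*np.sin(t),h+la*np.cos(a)+lb*np.cos(f)-c*np.sin(f)+L*np.cos(t)
for q2,q3 in [(0,15),(-10,10),(-20,10),(-30,15),(-30,10),(-40,30),(-45,45),(-58,58),(-58,40)]: print(q2,q3,np.round(fk(q2,q3,165),0),'tilt',180-q2-q3-165)
o=observe();print(o['position'],o['orientation'].round(3) if hasattr(o['orientation'],'round') else o['orientation'])
E
```

```text
[ 10.7 269.4 418.3 567.1  62.5 252.6] [0.2055879] [4.59 3.73 0.92 0.35 0.09 0.04]
0 15 [218. 967.] tilt 0
-10 10 [  66. 1005.] tilt 15
-20 10 [ -63. 1003.] tilt 25
-30 15 [-159.  977.] tilt 30
-30 10 [-189.  979.] tilt 35
-40 30 [-188.  930.] tilt 25
-45 45 [-157.  888.] tilt 15
-58 58 [-216.  814.] tilt 15
-58 40 [-322.  838.] tilt 33
[567.89117205 634.12155086 284.70620579] [[ 0.042 -0.958  0.283]
 [ 0.049  0.285  0.957]
 [-0.998 -0.026  0.059]]
```

```bash
cat > st.py <<'E'
from h import *
o=observe();R=np.array(o['orientation']);x=R[:,0]
print('t',round(o['t'],2),'q',np.round(o['qpos'],1),'p',np.round(o['position'],1),'tilt',round(float(np.degrees(np.arccos(-x[2]))),1),'head',round(float(np.degrees(np.arctan2(x[1],x[0]))),1))
E
python3 -m crank '2.3 2.5 1.5 0 4; 4.6 5 3 0 4; 7 7.5 4.5 0 4; 9.2 10 6 0 4; 25 27 16 0 4'; python3 st.py; python3 -m crank '40 44 30 0 4'; python3 st.py;  python3 -m crank '40 44 30 0 4'; python3 st.py
```

```text
t: 3.07
position: [646.5, 716.4, 329.3]
orientation: [[0.058, -0.957, 0.283], [0.067, 0.286, 0.956], [-0.996, -0.037, 0.081]]
wrist_force: [0.4, 0.2, -0.4]
finger_gap: 40.3
t 3.07 q [ 41.   63.7   7.2   0.7 104.  -32.2] p [646.5 716.4 329.3] tilt 5.1 head 49.1
t: 3.15
position: [649.2, 719.0, 336.0]
orientation: [[0.074, -0.957, 0.281], [0.085, 0.287, 0.954], [-0.994, -0.047, 0.102]]
wrist_force: [0.5, 0.3, -0.5]
finger_gap: 40.4
t 3.15 q [ 41.   63.2   7.5   0.9 102.9 -32.2] p [649.2 719.  336. ] tilt 6.5 head 48.8
t: 3.23
position: [651.9, 721.9, 352.5]
orientation: [[0.099, -0.955, 0.278], [0.11, 0.288, 0.951], [-0.989, -0.063, 0.134]]
wrist_force: [-0.7, 0.5, 0.9]
finger_gap: 40.2
t 3.23 q [ 41.   62.4   7.3   1.1 101.9 -32.2] p [651.9 721.9 352.5] tilt 8.5 head 48.1
```

```bash
for i in 1; do python3 -m crank '40 44 20 0 4' >/dev/null; python3 st.py; python3 -m crank '40 44 20 0 4'>/dev/null; python3 st.py; python3 -m crank '40 44 10 0 4'>/dev/null; python3 st.py; python3 -m crank '40 44 10 0 4'>/dev/null; python3 st.py; python3 -m crank '40 44 10 0 4'>/dev/null; python3 st.py; python3 -m crank '40 44 10 0 4'>/dev/null; python3 st.py; done
```

```text
t 3.32 q [ 41.   62.    7.2   1.2 100.6 -32.1] p [655.4 725.9 360.3] tilt 10.3 head 47.8
t 3.4 q [ 41.   62.    7.2   1.4  99.2 -32.1] p [659.4 730.2 361.9] tilt 11.6 head 47.8
t 3.48 q [ 41.   62.3   7.2   1.5  97.5 -32.1] p [664.8 735.9 357.9] tilt 13.0 head 47.8
t 3.57 q [ 41.   62.7   7.2   1.7  95.8 -32.1] p [670.3 741.7 351.9] tilt 14.3 head 47.8
t 3.65 q [ 41.   63.1   7.2   1.8  94.2 -32.1] p [675.6 747.4 347. ] tilt 15.6 head 47.8
t 3.73 q [ 41.   63.5   7.2   2.   92.5 -32.1] p [680.7 753.  342.7] tilt 16.9 head 47.9
```

```bash
for i in 1; do python3 -m crank '40 44 20 0 4' >/dev/null; python3 -m crank '40 44 20 0 4'>/dev/null; python3 st.py; python3 -m crank '40 44 20 0 4'>/dev/null;  python3 -m crank '40 44 20 0 4'>/dev/null; python3 st.py; python3 -m crank '40 44 20 0 4'>/dev/null;  python3 -m crank '40 44 20 0 4'>/dev/null; python3 st.py; python3 -m crank '40 44 20 0 4'>/dev/null;  python3 -m crank '40 44 20 0 4'>/dev/null; python3 st.py; done
```

```text
t 3.9 q [ 41.   63.5   7.2   2.3  89.9 -32.1] p [688.4 761.1 345.9] tilt 19.5 head 47.9
t 4.07 q [ 41.   63.5   7.2   2.6  87.2 -32.1] p [696.1 769.3 349.9] tilt 22.2 head 47.9
t 4.23 q [ 41.   63.6   7.2   2.9  84.5 -32.1] p [703.7 777.5 353.1] tilt 24.8 head 47.9
t 4.4 q [ 41.   63.7   7.3   3.2  81.8 -32.2] p [711.2 785.5 356.7] tilt 27.5 head 47.9
```

```bash
python3 - <<'E'
from h import *
# fit wrist rotation model: R = Rz(s1 q1) Ry(pitch) * roll(q4) * pitch(q5) * roll(q6): test signs
o=observe();R=np.array(o['orientation']);q=np.radians(o['qpos'])
from scipy.spatial.transform import Rotation as S
def M(q,s4,s6,off):
    # frame: x along tool; arm plane: pitch about y by (q2+q3-90) => x forward/down
    return (S.from_euler('z',q[0]+off[0])*S.from_euler('y',q[1]+q[2]-np.pi/2)*S.from_euler('x',s4*q[3])*S.from_euler('y',q[4])*S.from_euler('x',s6*q[5]+off[1])).as_matrix()
print(R.round(3)); print(q)
az=np.arctan2(o['position'][1],o['position'][0]);print(np.degrees(az))
for o1 in np.radians(range(-20,21,1)):
  pass
for s4 in(1,-1):
  for s6 in(1,-1):
    best=min(((np.abs(M(q,s4,s6,(a,b))-R).max(),np.degrees(a),np.degrees(b)) for a in np.radians(np.arange(-15,16,.5)) for b in np.radians(np.arange(-180,180,1))))
    print(s4,s6,best)
E
```

```text
[[ 0.309 -0.926  0.217]
 [ 0.342  0.321  0.883]
 [-0.887 -0.199  0.416]]
[ 0.71509337  1.11187714  0.12682959  0.05623461  1.42695259 -0.56139443]
47.8413980592047
1 1 (np.float64(4.440892098500626e-16), np.float64(0.0), np.float64(0.0))
1 -1 (np.float64(0.002996935314640903), np.float64(0.5), np.float64(-64.0))
-1 1 (np.float64(0.002166912840573576), np.float64(13.5), np.float64(13.0))
-1 -1 (np.float64(0.0008388066432749586), np.float64(14.0), np.float64(-51.0))
```

The wrist model fits exactly. Next I fit link lengths and solve IK for the push poses, to check joint limits at heading -55°.

```bash
cat > kin.py <<'E'
from h import *
from scipy.spatial.transform import Rotation as S
from scipy.optimize import least_squares
D=[([63.4773313,14.0740665,89.3093867,.00094572,76.7005685,-9.97569234],[184.92476,622.698,230.438196]),
([40.2229967,38.0882156,47.1818389,.00510415,94.7836324,-33.2284639],[561.807613,622.652041,330.637052]),
([41.23055884,65.19760778,8.2694377,.18412416,106.88519923,-32.15476495],[634.94574578,707.21221813,293.80644401]),
([41.33368853,66.29951283,7.24684984,.35183838,103.37728931,-32.03669458],[647.19311946,721.22827651,286.0292491]),
([41.37478987,67.29227824,7.24831333,.53131152,100.93589009,-31.96066309],[654.31361113,729.48068779,269.96969602]),
([40.37351647,37.97262564,52.013318,.59540139,86.33945172,-33.11833724],[567.89117205,634.12155086,284.70620579])]
o=observe();D.append((list(o['qpos']),list(o['position'])))
def Rs(q):
    q=np.radians(q);A=S.from_euler('z',q[0]).as_matrix();B=A@S.from_euler('y',q[1]).as_matrix();C=A@S.from_euler('y',q[1]+q[2]-np.pi/2).as_matrix()
    W=C@S.from_euler('x',q[3]).as_matrix()@S.from_euler('y',q[4]).as_matrix()@S.from_euler('x',q[5]).as_matrix();return A,B,C,W
def row(q):
    A,B,C,W=Rs(q);return np.column_stack([A[:,0],A[:,1],[0,0,1],B[:,2],C[:,0],C[:,2],W[:,0]])
s=np.linalg.lstsq(np.vstack([row(q) for q,_ in D]),np.concatenate([p for _,p in D]),rcond=None)[0]
def fk(q): return row(q)@s,Rs(q)[3]
lo=np.array([-179.41,-58.25,7.25,-54.29,11.92,-157.13]);hi=np.array([179.41,129.5,145.43,234.29,165.04,157.13])
def ik(p,R,q0):
    def f(q):
        P,W=fk(q);return np.r_[(P-p)/100,3*S.from_matrix(W@R.T).as_rotvec()]
    r=least_squares(f,np.clip(q0,lo+.1,hi-.1),bounds=(lo,hi));return r.x,np.abs(r.fun).max()
def tool(head,tilt,jaw=0):
    h,t=np.radians([head,tilt]);x=np.array([np.sin(t)*np.cos(h),np.sin(t)*np.sin(h),-np.cos(t)])
    z=np.array([-np.sin(h),np.cos(h),0]); R=np.column_stack([x,np.cross(z,x),z]); 
    return R@S.from_euler('x',jaw,degrees=True).as_matrix()
E
python3 - <<'E'
from kin import *
print(s.round(1),max(np.abs(row(q)@s-p).max() for q,p in D))
M=np.array([559,-22]);h=np.radians(-54.7);u=np.array([np.cos(h),np.sin(h)]);n=np.array([-u[1],u[0]])
for tilt in (27,32,37):
  for X in(-160,-60,50):
   for jaw in (0,180,90):
    best=None
    for q0 in ([0,30,90,60,70,0],[0,30,90,0,70,-90],[0,30,90,120,70,90],[0,30,100,60,100,0],[0,40,110,-40,60,-60]):
      q,e=ik(np.r_[M+u*X,10],tool(-54.7,tilt,jaw),q0)
      if best is None or e<best[1]: best=(q,e)
    print(tilt,X,jaw,best[0].round(0),round(best[1],3))
E
```

```text
[ -0.  112.6 273.5 419.8 568.8 -66.2 254.2] 1.2968819191883085e-06
27 -160 0 [ 12.  11. 124. -40.  41.   7.] 0.0
27 -160 180 [  16.   13.  125.  -51.   40. -157.] 0.29
27 -160 90 [ 12.  11. 124. -40.  41.  97.] 0.0
27 -60 0 [  1.  14. 121. -39.  36.  -4.] 0.0
27 -60 180 [ -4.  11. 121. -26.  35. 157.] 0.283
27 -60 90 [  1.  14. 121. -39.  36.  86.] 0.0
27 50 0 [ -9.  19. 114. -36.  33. -16.] 0.0
27 50 180 [-10.  18. 114. -31.  33. 157.] 0.101
27 50 90 [ -9.  19. 114. -36.  33.  74.] 0.0
32 -160 0 [ 15.  12. 124. -48.  42.  16.] 0.0
32 -160 180 [  16.   13.  125.  -53.   42. -157.] 0.136
32 -160 90 [ 15.  12. 124. -48.  42. 106.] 0.0
32 -60 0 [  3.  14. 121. -49.  36.   6.] 0.0
32 -60 180 [   7.   17.  121.  -54.   39. -157.] 0.385
32 -60 90 [  3.  14. 121. -49.  36.  96.] 0.0
32 50 0 [ -7.  19. 115. -48.  32.  -5.] 0.0
32 50 180 [-11.  17. 115. -33.  31. 157.] 0.247
32 50 90 [ -7.  19. 115. -48.  32.  85.] 0.0
37 -160 0 [ 17.  14. 124. -54.  44.  23.] 0.029
37 -160 180 [  17.   14.  124.  -54.   44. -157.] 0.027
37 -160 90 [ 17.  14. 124. -54.  44. 113.] 0.029
37 -60 0 [  5.  15. 121. -54.  38.  12.] 0.078
37 -60 180 [   8.   18.  120.  -54.   42. -157.] 0.405
37 -60 90 [  5.  15. 121. -54.  38. 102.] 0.078
37 50 0 [ -6.  19. 115. -54.  32.   2.] 0.073
37 50 180 [-11.  16. 116. -35.  29. 157.] 0.392
37 50 90 [ -6.  19. 115. -54.  32.  92.] 0.073
```

The model is exact to micrometres. A tilt of about 33° with jaws across the feed (jaw=0) is within limits, but my present tilt is about 65° off the jaw plane. I'll work out one twist plus one more outward tilt to correct that.

```bash
cat > plan.py <<'E'
from kin import *
def err(R,tilt):
    x=R[:,0];h=np.degrees(np.arctan2(x[1],x[0]));return S.from_matrix(tool(h,tilt).T@R).as_rotvec()
if __name__=='__main__':
    R=np.array(observe()['orientation']);az=np.radians(45)
    k=np.array([-np.sin(az),np.cos(az),0])
    def f(v):
        psi,dl=np.radians(v);Q=S.from_rotvec(-dl*k).as_matrix()@S.from_euler('z',psi).as_matrix()@R
        return err(Q,33.5)
    for psi0 in range(-180,180,40):
        r=least_squares(f,[psi0,30]); 
        if r.cost<1e-6: 
            psi,dl=np.radians(r.x);Q=S.from_rotvec(-dl*k).as_matrix()@S.from_euler('z',psi).as_matrix()@R;print(r.x.round(1),np.degrees(np.arctan2(Q[1,0],Q[0,0])).round(1))
E
python3 plan.py
```

```text
[-253.7   31.8] 97.1
[-73.7 -31.8] -82.9
[-73.7 -31.8] -82.9
[-73.7 -31.8] -82.9
[106.3  31.8] 97.1
[106.3  31.8] 97.1
[106.3  31.8] 97.1
[106.3  31.8] 97.1
[106.3  31.8] 97.1
```

```bash
python3 - <<'E'
from kin import *
R=np.array(observe()['orientation']);q=np.array(observe()['qpos'])
p=np.array([500,550,400.])
for ps in range(0,107,15):
    q,e=ik(p,S.from_euler('z',ps,degrees=True).as_matrix()@R,q);print(ps,q.round(0),round(e,3))
ps=106.3;Q=S.from_euler('z',ps,degrees=True).as_matrix()@R;q,e=ik(p,Q,q);print(q.round(0),e)
az=np.radians(45);k=np.array([-np.sin(az),np.cos(az),0]);q1=q
for dl in (0,10,20,31.8):
    for c in range(0,500,10):
        pp=p+c*np.array([.707,.707,0]);qq,e=ik(pp,S.from_rotvec(-np.radians(dl)*k).as_matrix()@Q,q1)
        if e>.02: break
        q1=qq
    print(dl,c,pp.round(),qq.round(0),e)
E
```

```text
0 [ 37.   6.  83.   5.  63. -37.] 0.0
15 [ 35.   7.  83.  14.  66. -57.] 0.0
30 [ 32.   9.  81.  20.  71. -74.] 0.0
45 [ 31.  12.  77.  25.  78. -90.] 0.0
60 [  30.   16.   73.   27.   86. -104.] 0.0
75 [  30.   20.   68.   27.   94. -117.] 0.0
90 [  30.   24.   62.   27.  101. -130.] 0.0
105 [  31.   29.   56.   24.  109. -142.] 0.0
[  31.   29.   56.   24.  109. -143.] 1.0800556198347742e-09
0 150 [606. 656. 400.] [  33.   61.    7.   28.  123. -133.] 0.029557176778940857
10 190 [634. 684. 400.] [  33.   61.    7.   28.  114. -138.] 0.03402279829774898
20 230 [663. 713. 400.] [  33.   61.    7.   28.  104. -142.] 0.02848177337196489
31.8 0 [500. 550. 400.] [  30.   12.   78.   29.   78. -157.] 0.15053700032484546
```

```bash
python3 -m crank '-2.5 -2.8 0.5 0.12 2.8; -5 -5.6 1 0.245 2.8; -7.5 -8.4 1.5 0.37 2.8; -10 -11.2 2 0.495 2.8; -12.5 -14 2.5 0.62 2.8' >/dev/null; python3 st.py; python3 -m crank '-2.5 -2.8 0.5 0.12 2.8; -5 -5.6 1 0.245 2.8; -7.5 -8.4 1.5 0.37 2.8; -8 -9 2 0.495 2.8; -8 -9 2 0.62 2.8' >/dev/null; python3 st.py;  python3 -m crank '0 0 0 0.12 2.8; 0 0 0 0.245 2.8; 0 0 0 0.37 2.8; 0 0 0 0.495 2.8; 0 0 0 0.615 2.8' >/dev/null; python3 st.py; python3 plan.py
```

```text
t 4.82 q [ 35.4  30.7  55.7  18.8  73.5 -70. ] p [600.4 661.9 378.3] tilt 27.4 head 77.7
t 5.23 q [  30.5   21.2   66.    27.1   89.  -107.9] p [521.  571.5 400.7] tilt 27.3 head 112.8
t 5.65 q [  31.4   32.4   51.4   25.4  107.6 -137.2] p [522.7 573.1 398.1] tilt 27.2 head 148.3
[-174.6  -31.7] -83.3
[ 5.4 31.7] 96.7
[ 5.4 31.7] 96.7
[ 5.4 31.7] 96.7
[ 5.4 31.7] 96.7
[ 5.4 31.7] 96.7
[ 5.4 31.7] 96.7
[185.4 -31.7] -83.3
[185.4 -31.7] -83.3
```

```bash
python3 -m crank '2.8 2.8 0.5 0.09 2.8; 5.6 5.6 1 0.09 2.8; 8.4 8.4 1.5 0.09 2.8; 11 11 2 0.09 2.8' >/dev/null; python3 st.py; 
python3 -m crank '40 40 20 0 2.8' >/dev/null; python3 st.py; python3 -m crank '40 40 20 0 2.8' >/dev/null; python3 st.py; python3 -m crank '40 40 20 0 2.8' >/dev/null; python3 st.py; python3 -m crank '40 40 20 0 2.8' >/dev/null; python3 st.py; python3 plan.py | head -3
```

```text
t 5.98 q [  33.4   59.3    9.    28.2  122.1 -132.3] p [599.3 651.5 410.3] tilt 27.1 head 151.8
t 6.07 q [  33.5   61.1    7.2   28.7  121.6 -131.6] p [603.3 659.1 399.1] tilt 27.4 head 150.9
t 6.15 q [  33.6   60.9    7.5   28.8  120.2 -131.5] p [605.2 664.4 399.6] tilt 27.2 head 148.1
t 6.23 q [  33.7   60.4    7.3   29.   119.  -131.3] p [606.4 669.8 408.9] tilt 26.9 head 144.1
t 6.32 q [  33.8   60.     7.2   29.2  117.7 -131.1] p [607.8 675.2 415.1] tilt 26.8 head 140.6
[ 4.6 26.6] 98.5
[ 4.6 26.6] 98.5
[ 4.6 26.6] 98.5
```

```bash
python3 -m crank '40 40 15 0.02 2.8' >/dev/null; python3 -m crank '40 40 15 0.02 2.8' >/dev/null;python3 -m crank '40 40 15 0.02 2.8' >/dev/null;python3 -m crank '40 40 15 0.02 2.8' >/dev/null;python3 -m crank '40 40 15 0 2.8' >/dev/null;python3 -m crank '40 40 15 0 2.8' >/dev/null;python3 -m crank '40 40 15 0 2.8' >/dev/null;python3 -m crank '40 40 15 0 2.8' >/dev/null; python3 st.py;  python3 plan.py | head -3
```

```text
t 6.98 q [  34.8   61.7    7.3   29.8  107.5 -134.8] p [628.8 721.4 391.6] tilt 28.3 head 122.9
[-169.9  -17.6] -75.8
[-169.9  -17.6] -75.8
[10.1 17.6] 104.2
```

```bash
python3 -m crank '40 40 15 0.06 2.8' >/dev/null; python3 -m crank '40 40 15 0.06 2.8' >/dev/null;python3 -m crank '40 40 15 0.06 2.8' >/dev/null;python3 -m crank '40 40 15 0.04 2.8' >/dev/null;python3 -m crank '40 40 15 0.02 2.8' >/dev/null; python3 st.py;  python3 plan.py | tail -1;python3 -m crank '40 40 15 0.02 2.8' >/dev/null;python3 -m crank '40 40 15 0.02 2.8' >/dev/null; python3 st.py;  python3 plan.py | tail -1
```

```text
t 7.4 q [  35.1   62.8    7.3   31.6  105.5 -146.6] p [628.8 736.3 376.7] tilt 30.3 head 122.0
[185.6 -11.2] -69.8
t 7.57 q [  35.2   63.1    7.3   32.1  103.5 -148.5] p [632.6 745.5 374. ] tilt 31.3 head 119.1
[188.2  -8.8] -66.3
```

```bash
cat >> st.py <<'E'
z=R[:,2]; hh=np.arctan2(x[1],x[0]); lat=np.array([-np.sin(hh),np.cos(hh),0]); yy=np.cross(lat,x)
print('roll',round(float(np.degrees(np.arctan2(-(z@yy),z@lat))),1))
E
python3 st.py; python3 -m crank '60 20 15 0.02 2.8' >/dev/null; python3 -m crank '60 20 15 0.02 2.8' >/dev/null;python3 -m crank '60 20 15 0.02 2.8' >/dev/null;python3 st.py;  python3 plan.py | tail -1;python3 -m crank '60 20 15 0.02 2.8' >/dev/null;python3 -m crank '60 20 15 0.02 2.8' >/dev/null; python3 st.py;  python3 plan.py | tail -1
```

```text
t 7.57 q [  35.2   63.1    7.3   32.1  103.5 -148.5] p [632.6 745.5 374. ] tilt 31.3 head 119.1
roll 16.0
t 7.82 q [  32.3   63.6    7.3   33.2  102.4 -153.9] p [671.2 719.  369.3] tilt 32.6 head 115.5
roll 10.0
[194.5  -5.5] -58.4
t 7.98 q [  30.6   63.9    7.3   34.   101.5 -157.1] p [694.5 702.6 366.4] tilt 33.6 head 113.1
roll 6.2
[205.4  -3.5] -46.7
```

Tilt is 33.6° with roll 6°. Now I check IK along the push with this actual orientation twisted so the jaw line lies across the feed.

```bash
python3 - <<'E'
from kin import *
o=observe();R=np.array(o['orientation']);q=np.array(o['qpos'])
z=R[:,2];print('z',z.round(3),np.degrees(np.arctan2(z[1],z[0])))
M=np.array([559,-22]);h=np.radians(-54.7);u=np.array([np.cos(h),np.sin(h)])
zh=np.degrees(np.arctan2(z[1],z[0]))
for off in(0,3,6):
  tw=(35.3+off-zh); tw=(tw+180)%360-180
  Q=S.from_euler('z',tw,degrees=True).as_matrix()@R
  print('twist',tw,np.radians(tw),'head',np.degrees(np.arctan2(Q[1,0],Q[0,0])),Q[:,2].round(3))
  for X,Z in((-170,150),(-170,11),(-60,11),(0,11),(55,11)):
    a,e=ik(np.r_[M+u*X,Z],Q,[0,15,120,-45,40,5]);print(X,Z,a.round(0),round(e,3))
# path
Q=S.from_euler('z',0,degrees=True).as_matrix()@R
for f in np.linspace(0,1,8):
    p=np.array(o['position'])*(1-f)+f*np.array([460,120,150]);a,e=ik(p,S.from_euler('z',f*tw,degrees=True).as_matrix()@R,q);q=a;print(round(f,2),a.round(0),round(e,3))
E
python3 - <<'E'
from h import *
grab('top','top1')
E
```

```text
z [-0.95  -0.307  0.06 ] -162.11348020282873
twist -162.58651979717126 -2.8376700898195817 head -49.48527239986472 [0.815 0.577 0.06 ]
-170 150 [ 16.  -7. 125. -39.  53.   3.] 0.0
-170 11 [ 16.  11. 126. -52.  40.  22.] 0.0
-60 11 [  3.  13. 123. -53.  33.  12.] 0.0
0 11 [ -3.  16. 120. -53.  30.   6.] 0.0
55 11 [ -8.  18. 117. -51.  28.  -0.] 0.0
twist -159.58651979717126 -2.785310212259752 head -46.485272399864726 [0.783 0.619 0.06 ]
-170 150 [ 16.  -8. 126. -39.  52.   0.] 0.0
-170 11 [ 16.  10. 127. -53.  38.  20.] 0.0
-60 11 [  2.  13. 124. -54.  31.   9.] 0.0
0 11 [ -4.  15. 121. -53.  28.   3.] 0.0
55 11 [ -9.  18. 117. -51.  26.  -4.] 0.0
twist -156.58651979717126 -2.7329503346999218 head -43.48527239986471 [0.75  0.659 0.06 ]
-170 150 [ 15.  -9. 127. -38.  50.  -3.] 0.0
-170 11 [ 15.   9. 128. -54.  36.  18.] 0.0
-60 11 [  1.  12. 125. -54.  29.   7.] 0.0
0 11 [ -5.  14. 122. -53.  26.  -0.] 0.0
55 11 [-10.  17. 118. -50.  24.  -7.] 0.0
0.0 [  31.   64.    7.   34.  102. -157.] 0.0
0.14 [  28.   35.   55.   31.   75. -151.] 0.0
0.29 [  26.   20.   79.   26.   58. -136.] 0.0
0.43 [  25.    9.   96.   16.   45. -113.] 0.0
0.57 [ 24.   0. 108.  -0.  38. -83.] 0.0
0.71 [ 23.  -6. 117. -19.  39. -51.] 0.0
0.86 [ 20.  -9. 123. -32.  44. -23.] 0.0
1.0 [ 16.  -9. 127. -38.  50.  -3.] 0.0
```

```bash
python3 -m crank '-1.5 -3.7 -0.6 -0.124 2.8; -3 -7.4 -1.2 -0.248 2.8; -4.5 -11.1 -1.8 -0.372 2.8; -6 -14.8 -2.4 -0.496 2.8; -7.5 -18.5 -3 -0.62 2.8' >/dev/null; python3 st.py; python3 -m crank '-1.5 -3.7 -0.6 -0.124 2.8; -3 -7.4 -1.2 -0.248 2.8; -4.5 -11.1 -1.8 -0.372 2.8; -6 -14.8 -2.4 -0.496 2.8; -7.5 -18.5 -3 -0.62 2.8' >/dev/null; python3 st.py;python3 -m crank '-1.5 -3.7 -0.6 -0.124 2.8; -3 -7.4 -1.2 -0.248 2.8; -4.5 -11.1 -1.8 -0.372 2.8; -6 -14.8 -2.4 -0.496 2.8; -7.5 -18.5 -3 -0.62 2.8' >/dev/null; python3 st.py
```

```text
t 8.45 q [  26.5   30.5   60.2   30.8   74.9 -151.2] p [649.9 589.6 350.7] tilt 33.6 head 89.6
roll 6.3
t 8.87 q [  19.1    1.3   98.3   23.2   54.  -127.9] p [574.3 403.7 320.8] tilt 33.7 head 54.1
roll 6.4
t 9.28 q [  9.3 -22.6 122.    7.1  47.4 -96.1] p [499.5 219.1 290.8] tilt 33.7 head 18.7
roll 6.5
```

```bash
python3 - <<'E'
from h import *
t=load('top1')
a=t['pixels'][85:285,245:465]
a=cv2.resize(a,(792,720),interpolation=cv2.INTER_CUBIC)
cv2.imwrite('pics/ct1.png',cv2.convertScaleAbs(a[120:720],alpha=1.5,beta=10))
E
```

```text
(no output)
```

View pics/ct1.png

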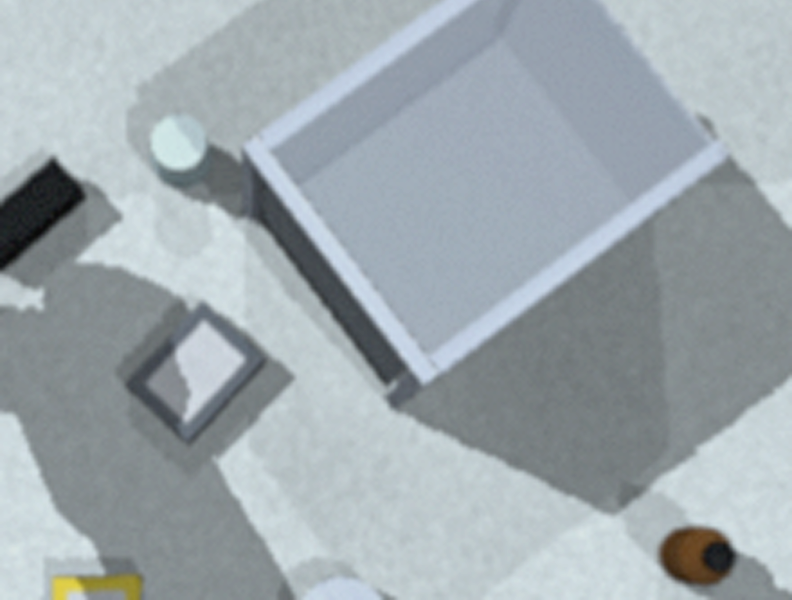

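```bash
python3 - <<'E'
from h import *
t=load('top1')
f=lambda x,y:(245+(x+.5)/3.6-.5,85+(y+120.5)/3.6-.5)
P={}
for nm,p,z in [('MLtop',(244,148),202),('MRtop',(424,386),202),('FR',(728,152),202),('MRfoot',(395,410),0),('MLfoot',(246,217),0),('T',(201,302),29),('R',(266,357),29),('B',(188,444),29),('L',(124,383),29),('jar',(178,141),60),('slideR',(83,192),36)]:
    P[nm]=onz(t,*f(*p),z)[:2]; print(nm,P[nm].round(1))
h=np.radians(-54.7);u=np.array([np.cos(h),np.sin(h)]);n=np.array([-u[1],u[0]])
c=(P['T']+P['R']+P['B']+P['L'])/4;print('case',c,'u',u,'n',n)
for a,b in(('L','T'),('B','R'),('T','R'),('L','B'),('MRtop','MLtop'),('MRfoot','MLfoot'),('MRtop','FR')):
    d=P[b]-P[a];print(a,b,np.linalg.norm(d).round(1),np.degrees(np.arctan2(d[1],d[0])).round(1))
m=(P['MLtop']+P['MRtop'])/2;mf=(P['MLfoot']+P['MRfoot'])/2;print('mid',m,mf)
for M in(m+6*u,mf+6*u,np.array([559,-22])): print('case in lock',(c-M)@u,(c-M)@n)
E
```

```text
MLtop [629.9  34. ]
MRtop [484. -68.]
FR [ 620.  -257.3]
MRfoot [484.8 -68.9]
MLfoot [626.3  32.6]
T [561.6  65.7]
R [522.   21.6]
B [463.3  77. ]
L [506.6 120.2]
jar [669.1  78.1]
slideR [640.3 146. ]
case [513.35382292  71.14256163] u [ 0.57785762 -0.81613759] n [0.81613759 0.57785762]
L T 77.5 -44.7
B R 80.7 -43.3
T R 59.3 -132.0
L B 61.2 -135.0
MRtop MLtop 178.0 34.9
MRfoot MLfoot 174.1 35.7
MRtop FR 233.1 -54.3
mid [556.94956853 -17.01789077] [555.58911245 -18.18149617]
case in lock -103.14319315774149 15.364062825191022
case in lock -103.30670534483369 17.146780429173344
case in lock -102.39413723466413 16.56957843238758
```

Lock and case agree across features. The lock origin is about (560,-22.5) with the feed at -54.7°. The case sits at lock (-103,+16), yawed +10.7°, and the measured sizes check out (80×60, 178). I finish the twist and come down to a hover behind the case.

```bash
python3 -m crank '-1 -2.3 -3 -0.124 2.8; -2 -4.5 -6 -0.248 2.8; -3 -6.8 -9 -0.372 2.8; -3.9 -9.1 -11 -0.496 2.8; -3.9 -9.1 -11 -0.62 2.8' >/dev/null; python3 st.py; python3 -m crank '0 0 0 -0.12 2.8; 0 0 0 -0.24 2.8; 0 0 0 -0.36 2.8; 0 0 0 -0.36 2.8' >/dev/null; python3 st.py; python3 - <<'E'
from h import *
o=observe();print(np.array(o['orientation']).round(3),np.degrees(np.arctan2(o['orientation'][1][2],o['orientation'][0][2])))
grab('wrist','w1');grab('side','s1')
s=load('s1')['pixels'][60:310,180:440];cv2.imwrite('pics/s1c.png',cv2.convertScaleAbs(cv2.resize(s,(624,600)),alpha=1.3))
E
```

```text
t 9.7 q [  8.7 -22.1 134.2 -20.6  39.1 -47. ] p [456.6 126.7 174.1] tilt 33.0 head -15.4
roll 6.2
t 10.03 q [ 15.3 -14.4 127.9 -34.3  49.1 -13.9] p [462.2 130.7 181.2] tilt 33.5 head -35.2
roll 6.8
[[ 0.451 -0.609  0.653]
 [-0.318  0.574  0.755]
 [-0.834 -0.548  0.065]] 49.15345750881513
```

View pics/s1c.png

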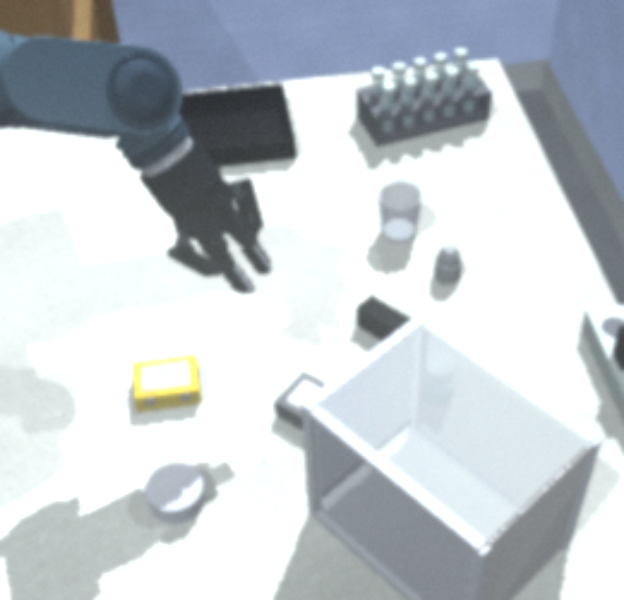

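View pics/w1.png

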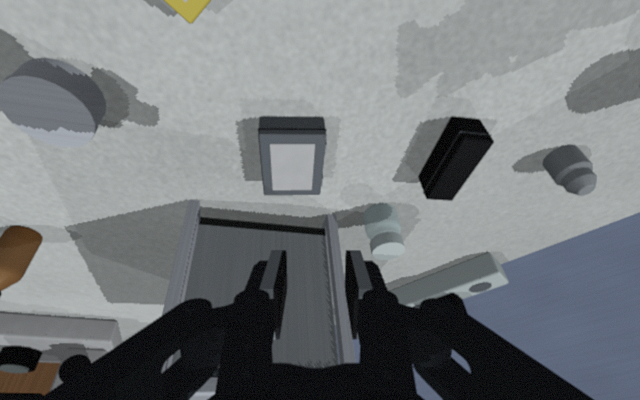

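The wrist view shows the case rear edge at (290,120), the mouth edge from (197,215) to (330,225), and the jar at (383,230) just outside. About 14° of twist is left. I'll descend behind the case and also check the knuckle width at this opening.

```bash
python3 - <<'E'
from h import *
s=load('s1'); o=observe(); p=np.array(o['position']);R=np.array(o['orientation'])
c=[]
for v in range(60,200):
  for u in range(180,320):
    if s['depth'][v,u]>0:
      q=R.T@(dep(s,u,v)-p)
      if abs(q[1])<60 and abs(q[2])<110 and -200<q[0]<5: c.append(q)
c=np.array(c)
for h in range(-200,5,15):
  k=c[(c[:,0]>=h)&(c[:,0]<h+15)]
  if len(k): print(h,len(k),'y',np.percentile(k[:,1],[2,98]).round(),'z',np.percentile(k[:,2],[2,98]).round())
E
python3 -m crank '0 0 -3 -0.12 2.8; 0 -0.2 -6 -0.24 2.8; 0 -0.2 -9 -0.24 2.8; 0 -0.2 -12 -0.24 2.8; 0 -0.2 -12 -0.24 2.8'; python3 - <<'E'
from h import *
o=observe();print(o['position'],o['qpos'],np.array(o['orientation']).round(3),np.degrees(np.arctan2(o['orientation'][1][2],o['orientation'][0][2])))
M=np.array([560,-22.5]);h=np.radians(-54.7);u=np.array([np.cos(h),np.sin(h)]);n=np.array([-u[1],u[0]]);d=np.array(o['position'])[:2]-M;print('lock',d@u,d@n)
E
```

```text
-200 163 y [-36.  11.] z [-36.  24.]
-185 187 y [-37.  17.] z [-36.  27.]
-170 175 y [-39.   8.] z [-36.  23.]
-155 173 y [-39.   9.] z [-37.  24.]
-140 124 y [-38.  11.] z [-37.  22.]
-125 144 y [-14.   6.] z [-40.  37.]
-110 236 y [-21.   5.] z [-64.  60.]
-95 206 y [-19.   9.] z [-63.  60.]
-80 194 y [-19.  14.] z [-56.  54.]
-65 167 y [-14.  12.] z [-49.  49.]
-50 84 y [-14.  10.] z [-40.  38.]
-35 81 y [-12.  10.] z [-28.  28.]
-20 78 y [-13.  10.] z [-29.  26.]
-5 18 y [-10.  11.] z [-23.  17.]
t: 10.55
position: [456.9, 126.0, 54.4]
orientation: [[0.352, -0.464, 0.813], [-0.418, 0.699, 0.58], [-0.838, -0.544, 0.052]]
wrist_force: [-1.6, -0.8, 0.1]
finger_gap: 27.9
[456.929219   125.96502874  54.37758253] [ 17.27211769   4.84930338 126.35563226 -45.74932698  44.65877444
  14.92826985] [[ 0.352 -0.464  0.813]
 [-0.418  0.699  0.58 ]
 [-0.838 -0.544  0.052]] 35.51074826367859
lock -180.72812742328352 1.6717099992236097
```

```bash
cat > lk.py <<'E'
from h import *
o=observe();M=np.array([560,-22.5]);h=np.radians(-54.7);u=np.array([np.cos(h),np.sin(h)]);n=np.array([-u[1],u[0]]);d=np.array(o['position'])[:2]-M
R=np.array(o['orientation']);print('t',round(o['t'],2),'lock',(d@u).round(1),(d@n).round(1),'z',o['position'][2].round(1),'q4',o['qpos'][3].round(1),'zhead',np.degrees(np.arctan2(R[1,2],R[0,2])).round(1),'tilt',np.degrees(np.arccos(-R[2,0])).round(1),'slope',R[2,2].round(3),'F',np.round(o['wrist_force'],1),'gap',o['finger_gap'])
E
python3 -m crank '0.2 0.1 -1.5 0 2.8; 0.3 0.2 -3 0 2.8; 0.3 0.2 -3.5 0 2.8; 0.3 0.2 -3.5 0 2.8'>/dev/null; python3 lk.py
```

```text
t 10.88 lock -179.1 9.5 z 25.6 q4 -49.4 zhead 35.5 tilt 33.4 slope 0.062 F [-0.4 -0.3 -0.4] gap 27.82916275053509
```

```bash
python3 -m crank '-0.3 -0.2 -0.7 0 2.8; -0.3 -0.2 -1.3 0 2.8; -0.3 -0.2 -1.3 0 2.8'>/dev/null; python3 lk.py; python3 - <<'E'
from h import *
grab('wrist','w2');grab('top','t2')
t=load('t2')['pixels'][120:320,200:400];cv2.imwrite('pics/t2c.png',cv2.convertScaleAbs(cv2.resize(t,(600,600)),alpha=1.4))
E
```

```text
t 11.13 lock -179.3 5.4 z 11.9 q4 -51.1 zhead 35.5 tilt 33.4 slope 0.062 F [ 0.2 -0.2 -0.4] gap 27.922272688882824
```

View pics/t2c.png

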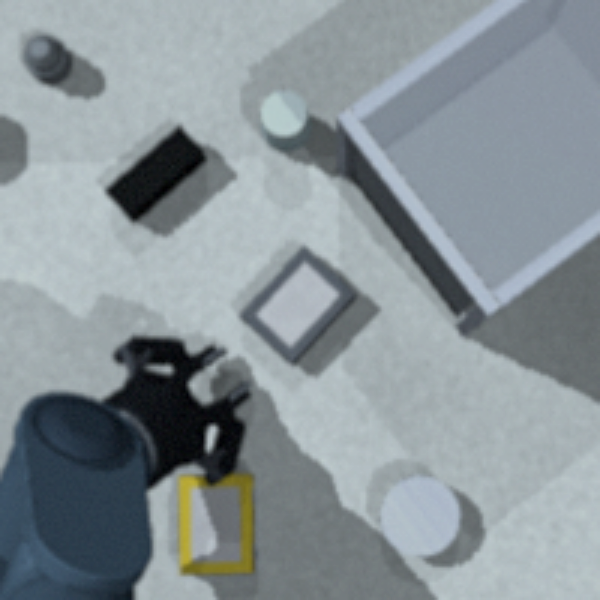

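View pics/w2.png

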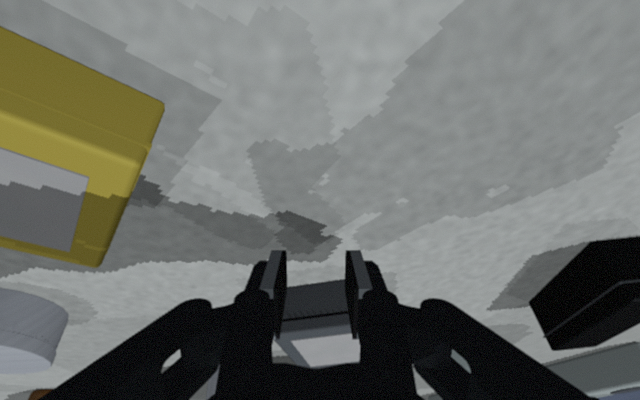

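Top crop: the fingertips at (215,355) and (240,395) stand behind the case's rear edge, and the knuckles clear the yellow box. I start the slow push.

```bash
python3 -m crank '0.29 -0.41 0 0 2.8; 0.58 -0.82 0 0 2.8; 0.87 -1.22 0 0 2.8; 1.16 -1.63 0 0 2.8; 1.45 -2.04 0 0 2.8'>/dev/null; python3 lk.py; python3 -m crank '0.25 -0.35 0 0 2.8; 0.5 -0.7 0 0 2.8; 0.75 -1.06 0 0 2.8; 1 -1.41 0 0 2.8; 1.25 -1.77 0 0 2.8'>/dev/null; python3 lk.py;  python3 -m crank '0.25 -0.35 0 0 2.8; 0.5 -0.7 0 0 2.8; 0.75 -1.06 0 0 2.8; 1 -1.41 0 0 2.8; 1.25 -1.77 0 0 2.8'>/dev/null; python3 lk.py;python3 - <<'E'
from h import *
grab('wrist','w3');grab('top','t3')
t=load('t3')['pixels'][120:320,200:400];cv2.imwrite('pics/t3c.png',cv2.convertScaleAbs(cv2.resize(t,(600,600)),alpha=1.4))
E
```

```text
t 11.65 lock -153.4 6.2 z 12.4 q4 -51.7 zhead 35.5 tilt 33.4 slope 0.063 F [-0.5  0.6 -0.5] gap 27.93241020499202
t 12.07 lock -132.1 6.2 z 12.2 q4 -52.1 zhead 35.5 tilt 33.4 slope 0.063 F [-0.3  1.5  0.4] gap 28.149185105482086
t 12.48 lock -110.4 6.0 z 12.2 q4 -52.4 zhead 35.5 tilt 33.4 slope 0.063 F [-1.7  2.   1.4] gap 28.096305002058177
```

View pics/t3c.png

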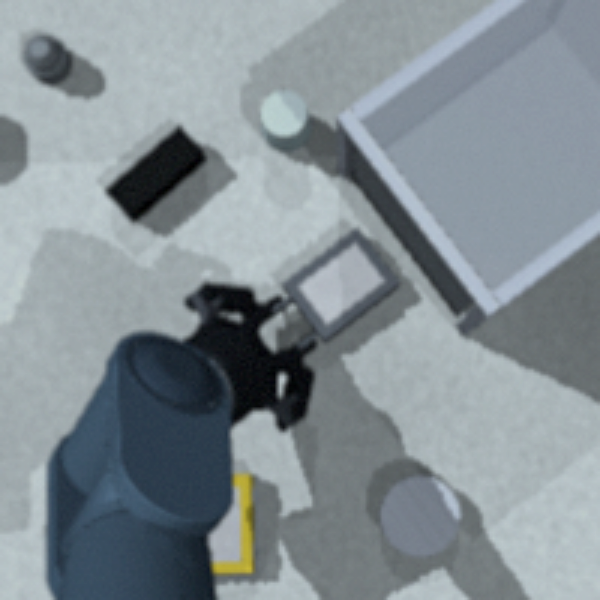

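The case is flush with both fingertips and aligned with the feed, with the centre at crop (341,285) and about 2.5 N. I continue to the flap.

```bash
python3 -c "
from h import *
t=load('t3');p=onz(t,200+341.5/3-.5,120+285.5/3-.5,29)[:2];M=np.array([560,-22.5]);h=np.radians(-54.7);u=np.array([np.cos(h),np.sin(h)]);n=np.array([-u[1],u[0]]);print('case lock',(p-M)@u,(p-M)@n)"
for i in 1; do python3 -m crank '0.29 -0.41 0 0 2.8; 0.58 -0.82 0 0 2.8; 0.87 -1.22 0 0 2.8; 1.16 -1.63 0 0 2.8; 1.45 -2.04 0 0 2.8'>/dev/null; python3 lk.py; python3 -m crank '0.29 -0.41 0 0 2.8; 0.58 -0.82 0 0 2.8; 0.87 -1.22 0 0 2.8; 1.16 -1.63 0 0 2.8; 1.45 -2.04 0 0 2.8'>/dev/null; python3 lk.py; done;python3 - <<'E'
from h import *
grab('wrist','w4');grab('top','t4');grab('side','s4')
t=load('t4')['pixels'][140:270,270:400];s=load('s4')['pixels'][150:300,270:420]
cv2.imwrite('pics/c4.png',cv2.convertScaleAbs(np.hstack([cv2.resize(t,(400,400)),cv2.resize(s,(400,400))]),alpha=1.4))
E
```

```text
case lock -64.64393225460552 7.176404862148337
t 13.0 lock -85.3 5.9 z 12.1 q4 -52.6 zhead 35.5 tilt 33.4 slope 0.063 F [-1.2  1.1 -0.1] gap 27.469396355694677
t 13.42 lock -60.3 6.0 z 12.1 q4 -52.6 zhead 35.5 tilt 33.4 slope 0.063 F [ 0.2  0.1 -0.6] gap 28.106637258406227
```

View pics/c4.png

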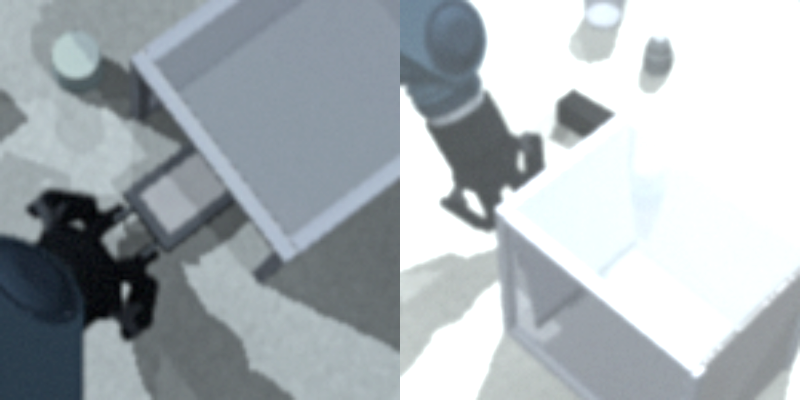

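View pics/w4.png

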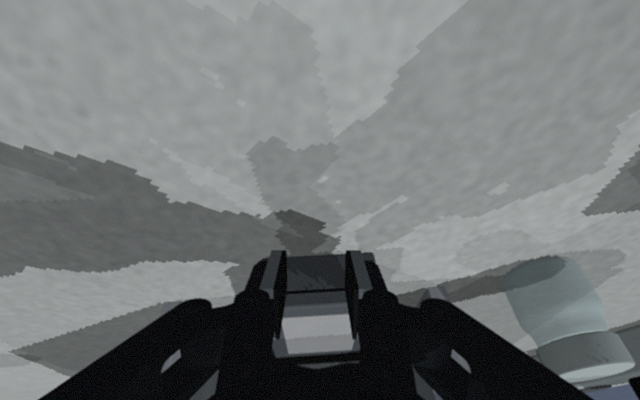

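```bash
python3 -m crank '0.23 -0.45 0 0 2.8; 0.46 -0.9 0 0 2.8; 0.69 -1.34 0 0 2.8; 0.92 -1.79 0 0 2.8; 1.15 -2.24 0 0 2.8'>/dev/null; python3 lk.py; python3 -m crank '0.29 -0.41 0 0 2.8; 0.58 -0.82 0 0 2.8; 0.87 -1.22 0 0 2.8; 1.16 -1.63 0 0 2.8; 1.45 -2.04 0 0 2.8'>/dev/null; python3 lk.py; python3 - <<'E'
from h import *
grab('wrist','w5');grab('top','t5');grab('side','s5')
t=load('t5')['pixels'][140:270,270:400];s=load('s5')['pixels'][150:300,270:420]
cv2.imwrite('pics/c5.png',np.hstack([cv2.convertScaleAbs(cv2.resize(t,(400,400)),alpha=1.4),cv2.resize(s,(400,400))]))
E
```

```text
t 13.98 lock -35.3 2.5 z 12.2 q4 -52.6 zhead 35.5 tilt 33.4 slope 0.063 F [-1.3  1.6  0.8] gap 27.986531030336447
t 14.4 lock -10.3 2.6 z 12.2 q4 -52.2 zhead 35.5 tilt 33.4 slope 0.063 F [-1.6  2.8  1. ] gap 28.05465938119991
```

View pics/c5.png

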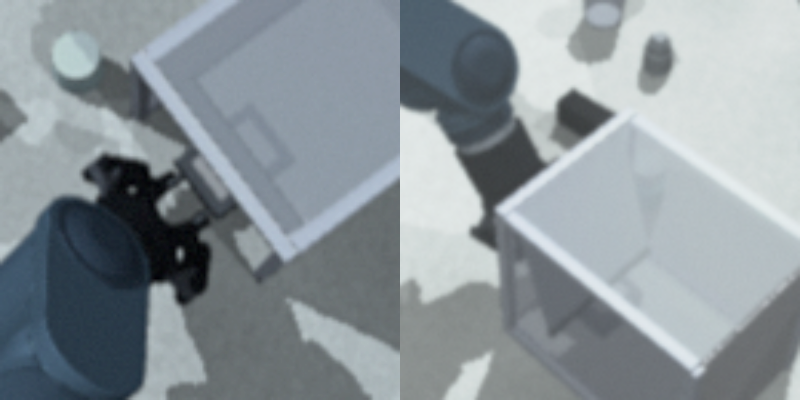

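The flap is open (the slanted sheet in the side crop around (570,270)) and the case is passing under it, still square. I continue.

```bash
python3 -m crank '0.29 -0.41 0 0 2.8; 0.58 -0.82 0 0 2.8; 0.87 -1.22 0 0 2.8; 1.16 -1.63 0 0 2.8; 1.45 -2.04 0 0 2.8'>/dev/null; python3 lk.py; python3 -m crank '0.23 -0.33 0 0 2.8; 0.46 -0.65 0 0 2.8; 0.69 -0.98 0 0 2.8; 0.87 -1.22 0 0 2.8'>/dev/null; python3 lk.py; python3 - <<'E'
from h import *
grab('wrist','w6');grab('top','t6');grab('side','s6')
t=load('t6')['pixels'][140:270,270:400];s=load('s6')['pixels'][150:300,270:420]
cv2.imwrite('pics/c6.png',np.hstack([cv2.convertScaleAbs(cv2.resize(t,(400,400)),alpha=1.4),cv2.resize(s,(400,400))]))
E
```

```text
t 14.97 lock 14.7 2.5 z 12.0 q4 -51.6 zhead 35.5 tilt 33.4 slope 0.063 F [ 0.3  0.6 -0.7] gap 28.25665841477509
t 15.3 lock 29.7 2.6 z 12.2 q4 -51.2 zhead 35.5 tilt 33.4 slope 0.063 F [-1.6  0.4  0.3] gap 27.901430103584488
```

View pics/c6.png

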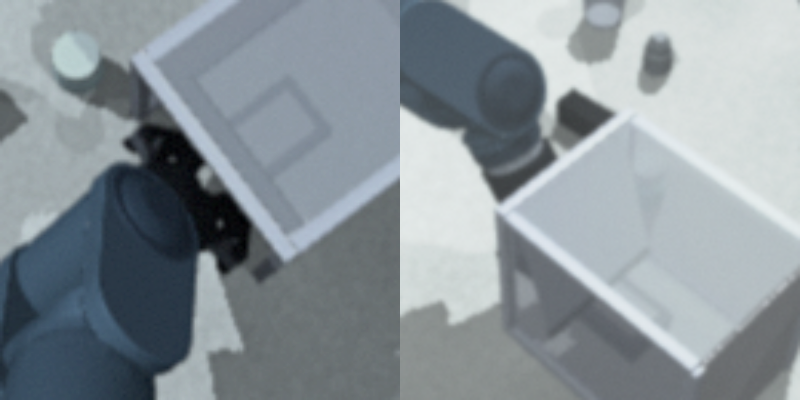

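```bash
python3 -m crank '0.23 -0.33 0 0 2.8; 0.46 -0.65 0 0 2.8; 0.69 -0.98 0 0 2.8'>/dev/null; python3 lk.py; python3 -m crank '0.23 -0.33 0 0 2.8; 0.46 -0.65 0 0 2.8; 0.64 -0.9 0 0 2.8'>/dev/null; python3 lk.py; python3 - <<'E'
from h import *
grab('wrist','w7');grab('top','t7');grab('side','s7')
t=load('t7')['pixels'][140:270,270:400];s=load('s7')['pixels'][150:300,270:420]
cv2.imwrite('pics/c7.png',np.hstack([cv2.convertScaleAbs(cv2.resize(t,(400,400)),alpha=1.4),cv2.resize(s,(400,400))]))
E
```

```text
t 15.7 lock 41.4 2.8 z 12.3 q4 -50.7 zhead 35.5 tilt 33.4 slope 0.063 F [-1.2  1.5 -0.2] gap 28.027921116976437
t 15.95 lock 52.7 2.7 z 12.2 q4 -50.3 zhead 35.5 tilt 33.4 slope 0.063 F [-1.8  0.7  0.6] gap 27.826067900906555
```

View pics/c7.png

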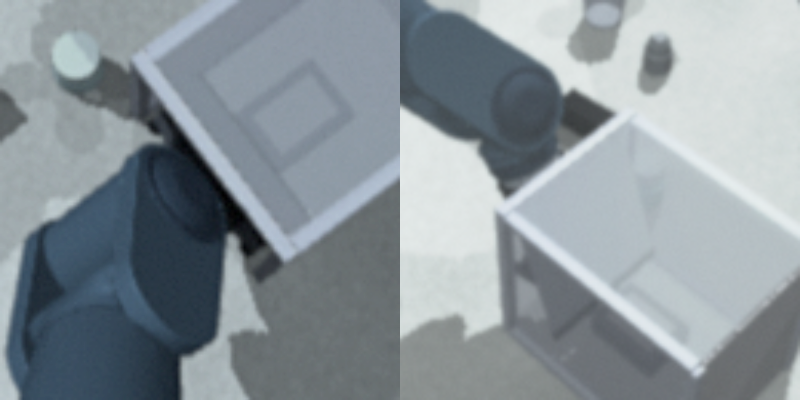

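```bash
python3 - <<'E'
from h import *
t=load('t7');M=np.array([560,-22.5]);h=np.radians(-54.7);u=np.array([np.cos(h),np.sin(h)]);n=np.array([-u[1],u[0]])
for c in [(316,60),(355,113),(285,171),(242,110)]:
    p=onz(t,270+(c[0]+.5)*.325-.5,140+(c[1]+.5)*.325-.5,29)[:2];print(((p-M)@u).round(1),((p-M)@n).round(1))
E
```

```text
140.2 30.6
138.6 -23.7
63.1 -27.3
65.8 33.9
```

Case corners in the lock frame run from x≈63 to 140 and y≈-27 to 34. The rear is about 62 mm inside, past the 48 mm limit, so I draw the fingers back along the same line.

```bash
python3 -m crank '-0.35 0.49 0 0 2.8; -0.93 1.31 0 0 2.8; -1.6 2.27 0 0 2.8; -2.3 3.27 0 0 2.8; -3 4.2 0 0 2.8'>/dev/null; python3 lk.py; python3 -m crank '-0.87 1.22 0 0 2.8; -1.74 2.45 0 0 2.8; -2.6 3.67 0 0 2.8; -3.5 4.9 0 0 2.8; -4.4 6.1 0 0 2.8'>/dev/null; python3 lk.py; python3 -m crank '-0.6 0.8 0 0 2.8; -1.2 1.6 0 0 2.8; -1.7 2.4 0 0 2.8; -1.7 2.4 0 0 2.8; -1.7 2.4 0 0 2.8'>/dev/null; python3 lk.py;  python3 - <<'E'
from h import *
grab('top','t8');grab('side','s8')
t=load('t8')['pixels'][140:270,270:400];s=load('s8')['pixels'][150:300,270:420]
cv2.imwrite('pics/c8.png',np.hstack([cv2.convertScaleAbs(cv2.resize(t,(400,400)),alpha=1.4),cv2.resize(s,(400,400))]))
E
```

```text
t 16.52 lock -1.2 2.3 z 12.0 q4 -52.0 zhead 35.5 tilt 33.4 slope 0.063 F [0.6 0.4 0.2] gap 28.233708260016225
t 16.93 lock -76.5 1.6 z 12.2 q4 -52.9 zhead 35.6 tilt 33.4 slope 0.063 F [-0.5  0.1  0. ] gap 27.799473620199684
t 17.35 lock -104.4 2.0 z 12.3 q4 -52.7 zhead 35.6 tilt 33.4 slope 0.063 F [-0.4 -0.2  1.1] gap 27.83873292653684
```

View pics/c8.png

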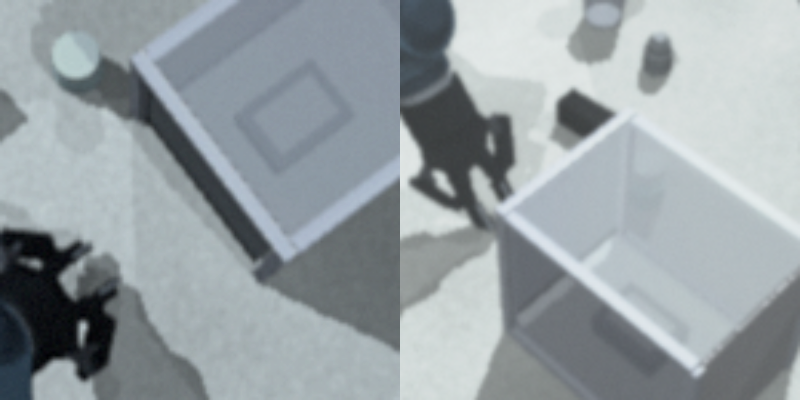

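The flap strip looks as it did at the start and the case lies inside with the fingers clear. I lift a little, let things settle, and check the flap and bystanders against the first pictures.

```bash
python3 -m crank '-0.5 0.7 1 0 2.8; -1 1.4 2 0 2.8; -1 1.4 2 0 2.8; -1 1.4 2 0 2.8; -1 1.4 2 0 2.8'>/dev/null; python3 -m crank '0 0 0 0 2.8; 0 0 0 0 2.8; 0 0 0 0 2.8; 0 0 0 0 2.8; 0 0 0 0 2.8'>/dev/null; python3 lk.py; python3 - <<'E'
from h import *
grab('top','t9');grab('side','s9')
a=load('top0')['pixels'];b=load('t9')['pixels']
d=np.abs(a.astype(int)-b).max(2).clip(0,80)*3
cv2.imwrite('pics/c9.png',np.vstack([np.hstack([cv2.resize(x[120:280,150:460],(400,206)) for x in(a,b)]),cv2.cvtColor(cv2.resize(d[120:300,150:460].astype(np.uint8),(800,394)),8)]))
# side, flap region diff
a=load('side0')['pixels'];b=load('s9')['pixels'];print('side mouth region diff',np.abs(a[240:275,308:318].astype(int)-b[240:275,308:318]).mean())
t8=load('t8')['pixels'][140:230,340:400].astype(int);print('t8 vs t9 inside lock',np.abs(t8-load('t9')['pixels'][140:230,340:400]).mean())
E
```

```text
t 18.28 lock -121.2 1.6 z 32.0 q4 -49.8 zhead 35.5 tilt 33.4 slope 0.063 F [-0.2 -0.1  0.1] gap 28.113532613445003
side mouth region diff 7.777142857142858
t8 vs t9 inside lock 0.9009876543209877
```

View pics/c9.png

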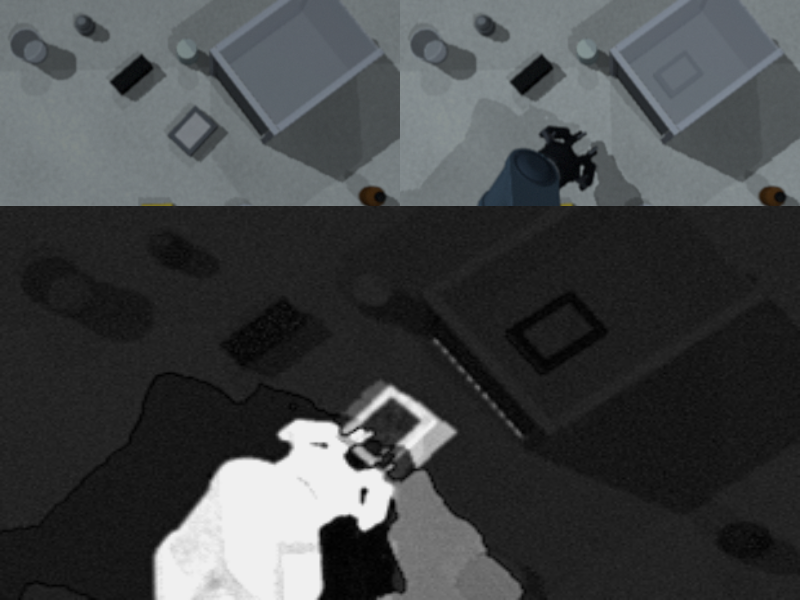

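There is a thin one-pixel line along the flap's lower edge. I check whether the flap is really at 0, using the depth image against the start.

```bash
python3 - <<'E'
from h import *
M=np.array([560,-22.5]);h=np.radians(-54.7);u=np.array([np.cos(h),np.sin(h)]);n=np.array([-u[1],u[0]])
def prof(tag):
    t=load(tag); 
    for Y in(-40,-20,0,20,40):
        # edge location sub-pixel along feed at bench level: sample brightness
        xs=np.arange(-30,6,1.);g=cv2.cvtColor(t['pixels'],6).astype(np.float32)
        pts=np.array([proj(t,[*(M+x*u+Y*n),22]) for x in xs],np.float32)
        v=cv2.remap(g,pts[:,0].reshape(1,-1),pts[:,1].reshape(1,-1),1)[0]
        th=(v.max()+v.min())/2;i=np.where(v<th)[0][0];print(tag,Y,'edge x(z=22)',(xs[i-1]+(v[i-1]-th)/(v[i-1]-v[i])).round(1),end=' | ')
    print()
for k in('top0','top1','t3','t8','t9'): prof(k)
for tag in('top0','t9'):
    t=load(tag);L=[]
    for v in range(160,225):
        for w in range(305,365):
            if t['depth'][v,w]>0:
                p=dep(t,w,v);d=p[:2]-M;x,y=d@u,d@n
                if 30<p[2]<170 and abs(y)<65 and abs(x)<50: L.append((x,y,p[2]))
    L=np.array(L);print(tag,len(L),L.size and np.polyfit(L[:,2],L[:,0],1), L.size and np.median(L,0))
E
```

```text
top0 -40 edge x(z=22) -4.1 | top0 -20 edge x(z=22) -3.5 | top0 0 edge x(z=22) -4.1 | top0 20 edge x(z=22) -3.6 | top0 40 edge x(z=22) -3.7 | 
top1 -40 edge x(z=22) -4.2 | top1 -20 edge x(z=22) -3.5 | top1 0 edge x(z=22) -4.2 | top1 20 edge x(z=22) -3.6 | top1 40 edge x(z=22) -3.7 | 
t3 -40 edge x(z=22) -24.7 | t3 -20 edge x(z=22) 9.9 | t3 0 edge x(z=22) 6.6 | t3 20 edge x(z=22) 6.5 | t3 40 edge x(z=22) -3.7 | 
t8 -40 edge x(z=22) -2.8 | t8 -20 edge x(z=22) -2.9 | t8 0 edge x(z=22) -2.3 | t8 20 edge x(z=22) -3.1 | t8 40 edge x(z=22) -2.3 | 
t9 -40 edge x(z=22) -2.8 | t9 -20 edge x(z=22) -3.0 | t9 0 edge x(z=22) -2.3 | t9 20 edge x(z=22) -3.2 | t9 40 edge x(z=22) -2.4 | 
top0 403 [ 0.00281529 -2.06669087] [-1.7551004  -0.47241955 95.78396412]
t9 379 [-0.00496631 -0.74065283] [-1.18389862 -1.04749858 94.6414467 ]
```

The flap's lower edge sits about 1 mm from its starting place (roughly 0.007 rad) and is steady. The case hasn't moved between the last two pictures, and the robot is clear with zero force. I hand in.

```bash
python3 -c "
from plant import finish_job
print(finish_job())"; ls pics | wc -l
```

```text
the job is handed in; nothing more can be done
None
65
```

The case is inside the lock with the flap shut behind it, and I handed the job in at about 18.3 s of the 42 s. No verdict was reported.

**What I did**
- **Tilting the hand:** held straight down, the gripper's body would have met the header bar, and the case's rear could only have reached about 11 mm inside. The move commands offer no tilt. I got one by commanding poses just past the arm's reach in free air. There the arm gives up some orientation, and the tilt stays afterwards. That left the hand at 33° along the feed with the jaws across it.
- **The push:** both fingertips, 28 mm apart, pushed the case's rear face at 50–60 mm/s. The case turned square to the feed on first contact. Wrist force in the readings during the push stayed below about 3.5 N. I then drew the fingers straight back out and clear.

**Last checks**
- **Case:** its rear is about 62 mm inside (the flap needs 48 mm) and its centre is at about (101, 3) mm in the lock's frame. It did not move between the last two pictures. I did not measure that it lies flat; it simply looks so.
- **Flap:** the lower edge is about 1 mm from where it started, roughly 0.007 rad, and steady. The depth fit was noisier: it puts the flap's slope about 0.008 rad different from at the start, still well within 0.05 rad.
- **Bystanders:** the slide box, jar, beaker, objective and bottle show no shift in the before/after picture. The tin and the yellow look-alike were outside that crop, but nothing came into contact with them in the earlier views.
- **Robot:** standing about 120 mm outside the mouth with the force at zero.
- **Disagreement:** the side and top cameras differed by about 7 mm on the lock's position. I used the top view, where the header and post feet agreed to about 2 mm.

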